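Hold the shaker's clamp bar while it is fastened

TASK

Stand the tall tube rack on the shaker's platform between the two clamp bars, its long sides along the bars, then push the loose clamp bar from behind so that it squeezes the rack squarely against the foam face of the fixed bar. Keep up a steady push of about 12 newtons and finish while still holding it, so that I can tighten the two thumbscrews; leave the other things on the bench where they stand.

Things in the scene. Friction and masses are not known exactly. Their poses are not given: they have to be found in the camera images.
- tube_rack: The tall tube rack, loose: white block 180 (its x) x 60 (y) x 80 mm high, 0.25 to 0.5 kg, two rows of seven holes in the top. Capped tubes stand only in the end holes (x = +-72 mm) and reach 112 mm above its underside; the middle 120 mm of its length is free and can be gripped across the 60 mm width. Origin: centre of the underside, z up. Both ends are alike.
- shaker: Benchtop orbital shaker, white, 300 (x) x 280 (y) mm, fixed. Origin: centre of the underside, z up. Its platform (280 x 280 mm, black mat) lies 110 mm above the origin and stays still. The fixed bar stands along the platform's -y edge, its top 43 mm above the mat. Guide rods run along y at x = +-118 mm, 18 mm above the mat; 226 mm are clear between them.
- fence_pad: Soft grey foam strip on the fixed bar's face, 200 (x) x 34 mm high, 17 mm thick. Origin: centre of its free face, which looks to +y; unloaded it is at x 0, y -97, z 131 mm in the shaker's frame, axes as the shaker's. Pressed, it yields to -y by 1 mm for every 2 N, at most 10 mm, and springs back.
- clamp_bar: The loose clamp bar, aluminium, 30 mm thick (y), 40 mm high, along x, with a thumbscrew (24 mm wide, top 44 mm above the origin) at each end, x = +-118 mm. Origin: centre of its inner face, which looks to -y to the fixed bar, 24 mm above the mat; axes as the shaker's. Slides along y only, under 1 N of friction; at the start the inner face is at y = 45 to 75 mm in the shaker's frame.
- bar_back (a point): Middle of the clamp bar's flat outer (+y) face, 30 mm behind its origin, 24 mm above the mat: the place to push, towards the shaker's -y. The face is bare for 200 mm between the thumbscrews, from 4 to 44 mm above the mat, with free space behind. The push must also overcome the rack's friction on the mat, 1 to 4 N.
- low_rack: Bystander: low white rack, 120 x 66 x 30 mm, with small clear tubes up to 41 mm. Origin: centre of the underside.
- beaker: Bystander: glass beaker, 70 mm across, 90 mm high. Origin: centre of the underside.
- reagent_bottle: Bystander: white bottle with a cap, 66 mm across, 150 mm high. Origin: centre of the underside.
Things that resemble listed ones, but are neither listed nor needed, are in the scene too. Leave any orange or purple look-alike of the tube_rack alone.

How it is judged:
On the way:
1. the tall rack stands upright on the platform, between the two bars and lying along them, let go (z of tube_rack in the frame of shaker between 0.106 and 0.114 m and angle between tube_rack's own z axis and vertical below 0.08 rad and x of tube_rack in the frame of shaker between -0.028 and 0.028 m and y of tube_rack in the frame of fence_pad above 0.018 m and y of tube_rack in the frame of clamp_bar below -0.027 m and angle between the x axis of tube_rack and the x axis of shaker, either way round below 0.3 rad and contact force between the fingers and tube_rack below 0.2 N), for 0.2 s.
At the end, for the whole second after the job is handed in: The tall rack stands on the platform, upright within 3 degrees, square to the bars within 2, at most 28 mm off the middle along them; through the last second the robot holds the bar pressed on it: 5.5 to 18 N between bar and rack, 5.5 to 16 N between rack and foam (z of tube_rack in the frame of shaker between 0.106 and 0.114 m and angle between tube_rack's own z axis and vertical below 0.06 rad and x of tube_rack in the frame of shaker between -0.028 and 0.028 m and angle between the x axis of tube_rack and the x axis of shaker, either way round below 0.04 rad and contact force between tube_rack and fence_pad between 5.5 and 16 N and contact force between clamp_bar and tube_rack between 5.5 and 18 N and contact force between any of the fingers, the arm and clamp_bar above 4 N); the arm keeps its last pose, push and grip.
It fails at once if the low rack, the beaker or the bottle is moved or tipped (distance of any of low_rack, beaker, reagent_bottle from where it was at the start of the episode above 0.02 m or angle between any of low_rack, beaker, reagent_bottle's own z axis and vertical above 0.3 rad).
It fails at once if the rack is tipped over (angle between tube_rack's own z axis and vertical above 0.8 rad).
It also fails if it takes over 54 s, if anything falls off the work surface, if the arm or the gripper's body presses on something with over 40 N, if the wrist force passes 120 N, or if a joint passes its speed limit or range.

ROBOT

A 6-joint arm with a two-finger parallel gripper is mounted at the origin on the work surface. World frame = base frame: x ahead of the robot, y to its left, z up, the work surface at z = 0. Lengths are in m, angles in rad, forces in N, time in s.
With the tool pointing down it reaches from about 0.375 to 0.9 m from the base axis. Payload 3.1 kg.
Tool frame: the origin (TCP) lies at the very end of the fingers, on their centre line; the grasp point (between the pads) lies robot.grasp_offset behind it (robot.grasp_offset is the distance from the TCP to the grasp point, in m); z points along the fingers, y is the direction in which the jaws open and shut (so a half turn about z gives the same grasp; the last joint's range is limited). The gripper opens to 87 mm and grips with 3 to 60 N. Pads are 19 mm wide; open, the fingers measure 117 mm over their backs; the gripper's body (75 mm by 190 mm) begins 51 mm behind the grasp point.
Start: joints at [-1.456, 0.527, 1.433, -0, 1.181, -0.178], TCP at [0.18, -0.598, 0.223] pointing down, gripper open.
Joint ranges: [-3.08, 3.08], [-0.75, 2.2], [0.22, 2.44], [-1.43, 4.57], [0, 2.65], [-2.85, 2.85]. Speed limits (rad/s): [2.79, 2.79, 3.14, 3.14, 3.14, 3.14].

INTERFACE

Orientations are given as a unit quaternion [x, y, z, w].
In Python, from rig import robot gives the robot as it stands.
- The arm moves only by the tool drive_tool, never from a script. Its argument "targets" is one flat list of numbers, 6 for each row, row after row: the shift along the tool's x, y, z in cm, then the turn, a rotation vector about the tool's x, y, z in degrees. A call has 1 to 12 rows; each row is the pose to reach, as a shift and turn from the pose commanded when the call began, along the tool's axes at that moment; what a row does not reach only later rows make up. A row lasts 1/12 s, in which the tool goes at most 41.7 mm and 7.16 degrees, less where a joint would pass 70% of its speed; a pose out of reach is approached as far as the arm can. A call with a gripper value outside its range is refused whole. "grip" is the gripper command: -1 is fully open, 1 is shut, values between are in proportion, set as the call begins (left out, the last holds). The fingers move at their own pace and stop on an object; "squeeze" is the grip in N (left out, the last holds). Time passes only in rows, so rows that repeat a pose let the fingers close. It gives the time, the measured TCP pose, the force and the opening at its end, in the units of the state.
- robot.get_obs(): the state, without advancing time (a new reading comes with each control period).
- robot.camera(name): name is "scene" or "top"; returns (picture, depth): 420x560x3 uint8, red, green, blue; 420x560 float32, m along the optical axis (not along the pixel's ray), 0 where there is no reading.
- robot.calibration(name): a dict with "mtx" (3x3 intrinsics, pixels), "distortion" ([k1, k2, p1, p2, k3] as OpenCV has them; the pictures are not rectified), "R" (3x3) and "t" (3): a world point X has camera coordinates R X + t. Camera axes: x right, y down, z forward; pixel columns grow to the right and rows downward; lengths in m; the calibration is good to about 2 mm. A picture is of the moment at which its call begins. calibration takes no time and is no camera call.
- robot.hand_in(): hands the job in, once; it reports no verdict.
The state is a dict: "time": time; "q": joint angles; "joint_velocities": joint speeds; "joint_torque": joint torques, N m; "position": TCP position; "tool_rot": TCP orientation; "ft_force": force on the tool from outside, world axes, zero at the start; "moment": the same for the moment, N m; "grip_width": finger opening in m.
Only numpy, scipy, OpenCV 4.12 (cv2) and the standard library are available. Lean on these libraries where they do the work, as an engineer would, in place of code of your own. Each camera call takes 0.05 s, during which the arm holds its last target.

## Working session

There is one attempt and no reset: what is moved stays moved. The work goes in short steps, Python scripts to look and compute and a tool call to move; the robot and the scene stay as the last step left them, time stands still between calls to the robot, and variables do not carry over. Pictures are saved under pics/ and viewed, and the job is handed in when it is done.

Besides the shell and the picture viewer there is one more tool, called after "Call:" as a command line: name --argument value ..., lists and objects as JSON in quotes. drive_tool: Moves the arm, as the interface text tells. Its arguments: {"type":"object","properties":{"targets":{"type":"array","items":{"type":"number"}},"grip":{"type":"number"},"squeeze":{"type":"number"}},"required":["targets"]}

```bash
ls; mkdir -p pics; python3 - <<'E'
from rig import robot
import cv2,numpy as np
print(robot.grasp_offset, robot.get_obs())
for n in("scene","top"):
    p,d=robot.camera(n); cv2.imwrite(f"pics/{n}0.png",p[:,:,::-1]); np.savez(f"{n}0.npz",p=p,d=d)
    print(n,robot.calibration(n))
E
```

```text
pics
0.0187 {'time': 0.0, 'q': array([-1.45651915e+00,  5.28466281e-01,  1.43391317e+00, -8.11920103e-06,
        1.18136360e+00, -1.78484664e-01]), 'joint_velocities': array([-0.00054101, -0.00223456,  0.00207235,  0.00095348, -0.00031094,
        0.00021587]), 'joint_torque': array([-7.45770012e-05, -4.40043926e+01, -1.76592153e+01,  6.33546431e-02,
        5.80195687e-02, -1.67822591e-04]), 'position': array([ 0.18032406, -0.59765859,  0.22156809]), 'tool_rot': array([ 9.89304632e-01,  1.45860167e-01,  3.07599121e-05, -1.07476463e-03]), 'ft_force': array([-0.9252099 , -0.16245803, -0.65420133]), 'moment': array([-0.01674646, -0.00257778, -0.00058172]), 'grip_width': 0.08704341061405088}
scene {'mtx': array([[535.59471652,   0.        , 281.70358308],
       [  0.        , 535.59471652, 216.16355701],
       [  0.        ,   0.        ,   1.        ]]), 'distortion': array([-0.20380734,  0.        ,  0.        ,  0.        ,  0.        ]), 'R': array([[ 0.79571838,  0.60551188,  0.01369765],
       [ 0.49677317, -0.63955051, -0.58667842],
       [-0.34648041,  0.47363543, -0.80970415]]), 't': array([-0.54514963, -0.0728802 ,  1.59595785])}
top {'mtx': array([[488.965367  ,   0.        , 277.13513302],
       [  0.        , 488.965367  , 204.30792539],
       [  0.        ,   0.        ,   1.        ]]), 'distortion': array([0.03671905, 0.        , 0.        , 0.        , 0.        ]), 'R': array([[-0.01370037, -0.99987468, -0.00793274],
       [-0.98988758,  0.01468291, -0.14109216],
       [ 0.14119096,  0.0059195 , -0.98996468]]), 't': array([0.22573238, 0.53155214, 1.36460266])}
```

View pics/scene0.png

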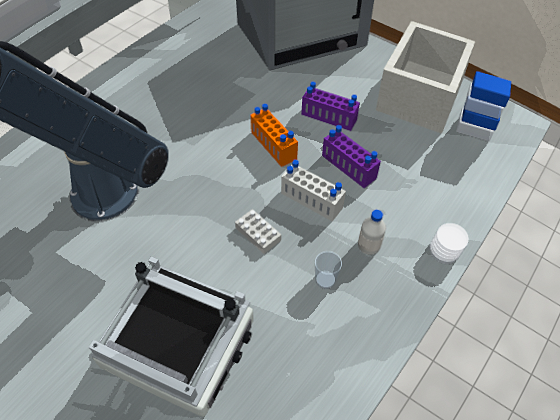

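View pics/top0.png

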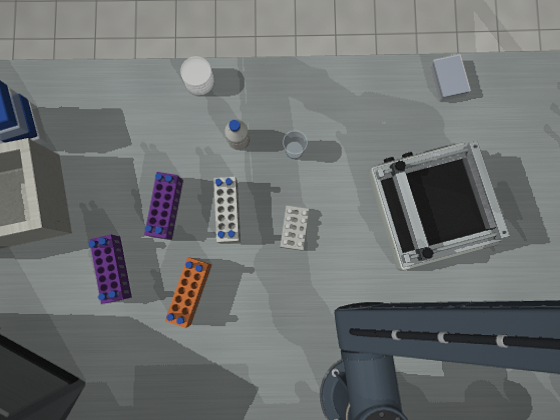

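Top view: the white tall rack is at (226,210), with white sides and four blue caps. The look-alikes are purple at (163,206) and (110,269), and orange at (188,293). The low white rack at (295,228) has no blue caps and is short. The shaker is at (440,205), with its loose bar carrying the black thumbscrews at (397,165) and (427,253), and the fixed bar on the right. Next I'll measure from depth.

```bash
cat > h.py <<'E'
import numpy as np,cv2
from rig import robot
def cloud(n,d):
    c=robot.calibration(n);h,w=d.shape
    u,v=np.meshgrid(np.arange(w),np.arange(h))
    pts=np.stack([u,v],-1).reshape(-1,1,2).astype(np.float64)
    x=cv2.undistortPoints(pts,c["mtx"],c["distortion"]).reshape(h,w,2)
    P=np.dstack([x[...,0]*d,x[...,1]*d,d])
    return (P-c["t"])@c["R"]   # R^T (P-t)
def proj(n,X):
    c=robot.calibration(n);r,_=cv2.Rodrigues(c["R"])
    return cv2.projectPoints(np.float64(X).reshape(-1,1,3),r,c["t"],c["mtx"],c["distortion"])[0].reshape(-1,2)
E
python3 - <<'E'
from h import *
for n in("top","scene"):
    z=np.load(n+"0.npz");X=cloud(n,z["d"]);p=z["p"].astype(int)
    ok=z["d"]>0
    print(n,"table z",np.median(X[...,2][ok&(abs(X[...,2])<.02)]))
    for (lo,hi,name,box) in [(.074,.086,"rack",None),(.02,.045,"low",None),(.104,.115,"mat",None),(.147,.160,"bars",None)]:
        m=ok&(X[...,2]>lo)&(X[...,2]<hi)
        nn,l,s,_=cv2.connectedComponentsWithStats(m.astype(np.uint8))
        for i in range(1,nn):
            if s[i,4]<120: continue
            q=X[l==i];col=p[l==i].mean(0).astype(int)
            r=cv2.minAreaRect(q[:,:2].astype(np.float32)*1000)
            print(name,s[i].tolist(),col,np.round(r[0],1),np.round(r[1],1),round(r[2],2),"z",round(float(np.median(q[:,2])),4))
p=np.load("top0.npz")["p"][:,:,::-1]
a=cv2.resize(p[130:280,190:330],None,fx=4,fy=4);b=cv2.resize(p[130:280,360:520],None,fx=4,fy=4)
cv2.imwrite("pics/c1.png",a);cv2.imwrite("pics/c2.png",b)
E
```

```text
top table z 0.0006196495108070494
rack [180, 56, 31, 30, 582] [185 186 184] [925.3 449.7] [85.  87.3] 10.24 z 0.0773
rack [46, 147, 15, 84, 164] [69 69 66] [583.6 842.8] [238.5   5.6] 11.25 z 0.0804
rack [371, 160, 57, 110, 317] [158 162 156] [ 496.2 -117.2] [300.2  81.6] 12.64 z 0.079
rack [144, 172, 34, 66, 872] [ 87  51 112] [533.6 543. ] [ 62.  179.4] 80.35 z 0.08
rack [214, 177, 25, 65, 849] [162 163 158] [519.1 360.4] [180.8  60.5] 2.75 z 0.0802
rack [90, 234, 34, 70, 929] [ 80  47 104] [359.7 687.3] [179.3  62.2] 12.71 z 0.08
rack [429, 242, 70, 22, 200] [121 124 119] [ 389.4 -286.7] [  8.6 195.9] 14.26 z 0.0805
rack [165, 257, 44, 71, 927] [165  96  55] [292.6 467.4] [ 63.5 179.8] 71.31 z 0.0801
low [431, 59, 40, 41, 370] [119 124 130] [ 909.6 -299. ] [122.9  85.5] 11.19 z 0.0408
low [185, 74, 29, 21, 121] [151 152 152] [896.6 441.2] [37.2 86.8] 19.26 z 0.0323
low [30, 102, 15, 41, 156] [80 82 82] [791.2 919. ] [119.8  25.4] 7.75 z 0.0317
low [0, 151, 69, 96, 399] [72 72 69] [530.9 870. ] [149.  306.1] 62.95 z 0.0325
low [0, 165, 30, 61, 1408] [113 112 107] [573.2 983.1] [161
[... 3568 characters left out ...]
3 z 0.1106
mat [159, 300, 90, 106, 955] [162 170 174] [ 647.5 -194.4] [289.9  89.4] 88.7 z 0.107
mat [91, 353, 67, 36, 185] [112 117 120] [ 508.6 -360.5] [179.4   6.6] 13.82 z 0.1076
bars [241, 0, 132, 39, 374] [77 81 83] [ 86.2 905.2] [497.6 230.5] 28.51 z 0.1539
bars [411, 31, 53, 20, 165] [116 116 111] [ 519.4 1131.7] [189.7  50.5] 21.18 z 0.1535
bars [382, 75, 72, 27, 235] [120 120 114] [584.  844.4] [239.2  20.7] 13.03 z 0.1532
bars [467, 83, 37, 28, 160] [134 146 165] [771.6 929.2] [ 72.4 141.4] 72.05 z 0.1542
bars [135, 268, 104, 49, 1230] [147 154 158] [ 501.2 -134.7] [266.9  33.9] 14.69 z 0.1541
bars [89, 340, 107, 57, 1663] [155 162 166] [ 549.3 -328.8] [263.4  39.6] 14.22 z 0.1524
```

View pics/c1.png

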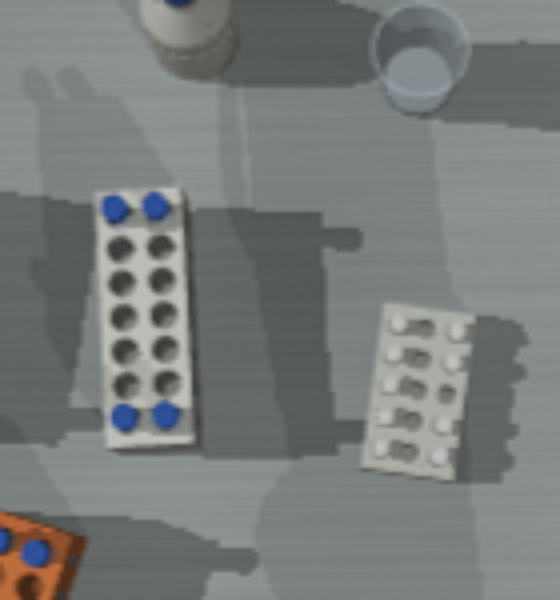

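View pics/c2.png

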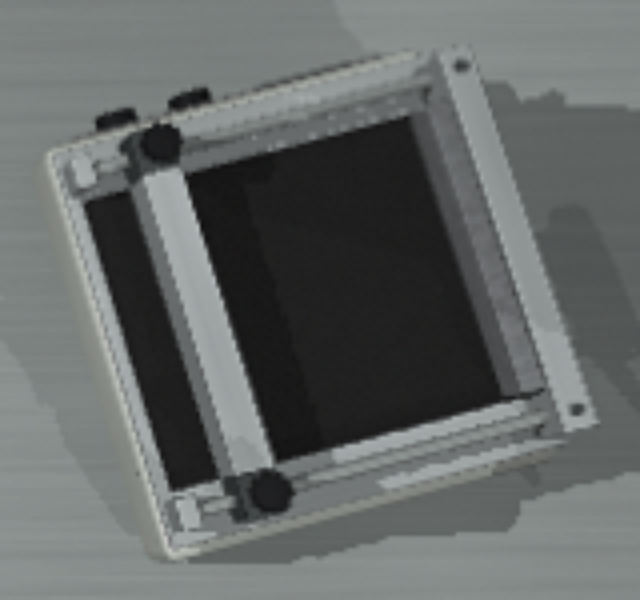

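Both cameras agree. The rack is at (0.5195, 0.361), yaw about 3°, top at 80 mm and 181x60 mm. The shaker's x axis is at 14.3°. Its centre works out near 0.451 along its x and -0.336 along its y, and the clear gap is about 164 mm. I confirmed the white rack in the crop: 2x7 holes, with blue caps only at the ends. Next is a helper for the move numbers.

```bash
cat >> h.py <<'E'
from scipy.spatial.transform import Rotation as Ro
TH=np.deg2rad(14.3);UX=np.array([np.cos(TH),np.sin(TH)]);UY=np.array([-np.sin(TH),np.cos(TH)])
SC=.4513*UX-.336*UY
def sh(x,y): return SC+x*UX+y*UY   # shaker -> world xy
def down(psi,tilt=0):
    return Ro.from_euler('z',psi,degrees=True)*Ro.from_euler('x',180,degrees=True)
def plan(start,wps):
    """start (x,y,z,psi) or None=measured; wps: (x,y,z,psi,rows)"""
    o=robot.get_obs()
    if start is None: p0=o["position"];R0=Ro.from_quat(o["tool_rot"])
    else: p0=np.array(start[:3]);R0=down(start[3])
    X=R0.as_matrix()[:,0];psi0=np.rad2deg(np.arctan2(X[1],X[0]))
    print("t",round(o["time"],2),"start",np.round(p0,4),"psi",round(psi0,2))
    p=p0;s=psi0
    for w in wps:
        for k in range(1,w[4]+1):
            f=k/w[4];q=p+(np.array(w[:3])-p)*f;ps=s+(w[3]-s)*f
            d=R0.inv().apply(q-p0)*100;r=(R0.inv()*down(ps)).as_rotvec(degrees=True)
            print(", ".join(f"{v:.1f}" for v in np.r_[d,r])+",")
        p=np.array(w[:3]);s=w[3]
        print("--")
E
python3 - <<'E'
from h import *
print(SC)
plan(None,[(.45,-.3,.28,10,11)])
E
```

```text
[ 0.52030847 -0.21411863]
t 0.1 start [ 0.1804 -0.5977  0.2217] psi 16.78
3.1, -1.9, -0.5, -0.1, -0.0, 0.6,
6.3, -3.8, -1.1, -0.1, -0.0, 1.2,
9.4, -5.7, -1.6, -0.1, -0.0, 1.8,
12.5, -7.5, -2.1, -0.1, -0.0, 2.5,
15.6, -9.4, -2.6, -0.1, -0.0, 3.1,
18.8, -11.3, -3.2, -0.1, -0.0, 3.7,
21.9, -13.2, -3.7, -0.1, -0.0, 4.3,
25.0, -15.1, -4.2, -0.1, -0.0, 4.9,
28.2, -17.0, -4.7, -0.1, -0.0, 5.5,
31.3, -18.8, -5.3, -0.1, -0.0, 6.2,
34.4, -20.7, -5.8, -0.1, -0.0, 6.8,
--
```

Call:
drive_tool --targets '[3,-2,-0.5,0,0,0.5,6,-4,-1,0,0,1,9.5,-5.5,-1.5,0,0,2,12.5,-7.5,-2,0,0,2.5,15.5,-9.5,-2.5,0,0,3,19,-11.5,-3,0,0,3.5,22,-13,-4,0,0,4,25,-15,-4.5,0,0,5,28,-17,-5,0,0,5.5,31.5,-19,-5.5,0,0,6,34.5,-20.5,-6,0,0,7,34.5,-20.5,-6,0,0,7]' --grip -1 --squeeze 20

```text
time: 1.1
position: [0.4553, -0.2981, 0.2834]
tool_rot: [0.996, 0.088, 0.002, -0.001]
ft_force: [0.5, -0.8, -0.4]
grip_width: 0.087
```

```bash
python3 - <<'E'
from h import *
plan(None,[(.5195,.361,.28,2.9,20)])
E
```

```text
t 1.1 start [ 0.4553 -0.2981  0.2834] psi 10.09
0.9, -3.2, 0.0, -0.0, -0.2, 0.4,
1.8, -6.4, 0.0, -0.0, -0.2, 0.7,
2.7, -9.6, 0.1, -0.0, -0.2, 1.1,
3.6, -12.8, 0.1, -0.0, -0.2, 1.4,
4.5, -15.9, 0.1, -0.0, -0.2, 1.8,
5.4, -19.1, 0.1, -0.0, -0.2, 2.2,
6.3, -22.3, 0.2, -0.0, -0.2, 2.5,
7.1, -25.5, 0.2, -0.0, -0.2, 2.9,
8.0, -28.7, 0.2, -0.0, -0.2, 3.2,
8.9, -31.9, 0.2, -0.0, -0.2, 3.6,
9.8, -35.1, 0.2, -0.0, -0.2, 4.0,
10.7, -38.3, 0.3, -0.0, -0.2, 4.3,
11.6, -41.4, 0.3, -0.0, -0.2, 4.7,
12.5, -44.6, 0.3, -0.1, -0.2, 5.0,
13.4, -47.8, 0.3, -0.1, -0.2, 5.4,
14.3, -51.0, 0.4, -0.1, -0.2, 5.8,
15.2, -54.2, 0.4, -0.1, -0.2, 6.1,
16.1, -57.4, 0.4, -0.1, -0.2, 6.5,
17.0, -60.6, 0.4, -0.1, -0.2, 6.8,
17.9, -63.8, 0.4, -0.1, -0.2, 7.2,
--
```

Call:
drive_tool --targets '[1,-3,0,0,0,0.5,2,-7,0,0,0,1,3,-11,0,0,0,1.5,4,-15,0,0,0,2,5,-19,0,0,0,2.5,6.5,-23,0,0,0,3,7.5,-27,0,0,0,3.5,9,-31,0,0,0,4,10,-35,0,0,0,4.5,11,-39,0,0,0,5,12,-43,0,0,0,5.5,13,-47,0,0,0,6]'

```text
time: 2.1
position: [0.4994, 0.1842, 0.2822]
tool_rot: [0.999, 0.033, -0.0, 0.0]
ft_force: [0.8, -0.5, 0.5]
grip_width: 0.0869
```

```bash
python3 - <<'E'
from h import *
plan(None,[(.5195,.361,.28,2.9,5)])
E
```

```text
t 2.1 start [0.4994 0.1842 0.2822] psi 3.74
0.6, -3.5, 0.0, 0.0, 0.0, 0.2,
1.3, -7.0, 0.1, 0.0, 0.0, 0.3,
1.9, -10.5, 0.1, 0.0, 0.0, 0.5,
2.5, -14.0, 0.2, 0.0, 0.0, 0.7,
3.2, -17.5, 0.2, 0.0, 0.0, 0.8,
--
```

Call:
drive_tool --targets '[0.6,-3.5,0,0,0,0.5,1.3,-7,0,0,0,0.5,2,-10.5,2,0,0,1,2.5,-14,4,0,0,1,3.2,-17.5,7,0,0,1,3.2,-17.5,10,0,0,1,3.2,-17.5,13,0,0,1,3.2,-17.5,13,0,0,1,3.2,-17.5,13,0,0,1,3.2,-17.5,13,0,0,1]'

```text
time: 2.93
position: [0.5215, 0.3592, 0.1538]
tool_rot: [1.0, 0.024, 0.001, -0.0]
ft_force: [0.1, 0.7, 0.3]
grip_width: 0.087
```

```bash
python3 - <<'E'
from h import *
plan(None,[(.5195,.361,.03,2.9,6)])
p,d=robot.camera("top");cv2.imwrite("pics/t1.png",cv2.resize(p[130:280,170:330,::-1],None,fx=4,fy=4))
E
```

```text
t 2.93 start [0.5215 0.3592 0.1538] psi 2.74
-0.0, -0.0, 2.1, -0.0, -0.1, -0.0,
-0.1, -0.1, 4.1, -0.0, -0.1, -0.1,
-0.1, -0.1, 6.2, -0.0, -0.1, -0.1,
-0.1, -0.1, 8.3, -0.0, -0.1, -0.1,
-0.2, -0.1, 10.3, -0.0, -0.1, -0.1,
-0.2, -0.2, 12.4, -0.0, -0.1, -0.2,
--
```

View pics/t1.png

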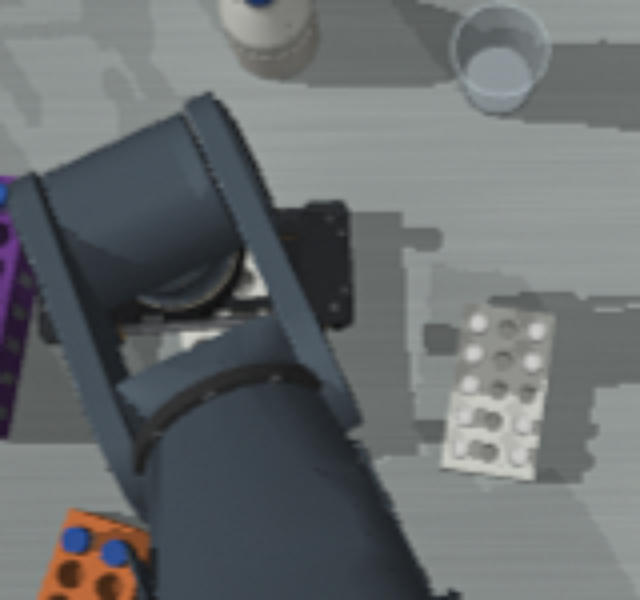

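The crop shows the gripper body (40–350, 200–330) straddling the white rack, clear of the purple, orange and low racks. I'll lower it and grip.

Call:
drive_tool --targets '[0,0,3,0,0,0,-0.2,-0.2,6,0,0,0,-0.2,-0.2,9,0,0,0,-0.2,-0.2,11,0,0,0,-0.2,-0.2,12.3,0,0,0,-0.2,-0.2,12.3,0,0,0,-0.2,-0.2,12.3,0,0,0]'

```text
time: 3.57
position: [0.5195, 0.3615, 0.0309]
tool_rot: [1.0, 0.024, 0.001, -0.0]
ft_force: [-0.4, -0.4, 0.4]
grip_width: 0.0871
```

Call:
drive_tool --targets '[0,0,0,0,0,0,0,0,0,0,0,0,0,0,0,0,0,0,0,0,0,0,0,0,0,0,0,0,0,0,0,0,0,0,0,0]' --grip 1 --squeeze 25

```text
time: 4.07
position: [0.5185, 0.3617, 0.0303]
tool_rot: [1.0, 0.024, 0.0, -0.0]
ft_force: [-0.6, 0.1, 3.5]
grip_width: 0.0597
```

Call:
drive_tool --targets '[0,0,-1,0,0,0,0,0,-3,0,0,0,0,0,-5.5,0,0,0,0,0,-8,0,0,0,0,0,-11,0,0,0,0,0,-14,0,0,0,0,0,-17,0,0,0,0,0,-20,0,0,0,0,0,-22,0,0,0,0,0,-22.5,0,0,0,0,0,-22.5,0,0,0]'

```text
time: 4.98
position: [0.5186, 0.3615, 0.2562]
tool_rot: [1.0, 0.024, 0.001, -0.001]
ft_force: [0.0, -0.9, -3.4]
grip_width: 0.0597
```

```bash
python3 - <<'E'
from h import *
x,y=sh(0,-.015);print(x,y)
plan(None,[(x,y,.255,14.3,22)])
E
```

```text
0.524013453049603 -0.22865386728203735
t 4.98 start [0.5186 0.3615 0.2562] psi 2.78
-0.1, 2.7, 0.0, -0.1, -0.2, -0.5,
-0.2, 5.4, 0.0, -0.1, -0.2, -1.0,
-0.3, 8.0, 0.0, -0.1, -0.2, -1.6,
-0.4, 10.7, 0.0, -0.1, -0.2, -2.1,
-0.5, 13.4, 0.0, -0.1, -0.2, -2.6,
-0.6, 16.1, 0.0, -0.1, -0.2, -3.1,
-0.7, 18.8, 0.0, -0.1, -0.2, -3.7,
-0.8, 21.4, 0.0, -0.1, -0.2, -4.2,
-1.0, 24.1, 0.0, -0.1, -0.2, -4.7,
-1.1, 26.8, 0.0, -0.1, -0.2, -5.2,
-1.2, 29.5, 0.0, -0.1, -0.2, -5.8,
-1.3, 32.2, 0.0, -0.1, -0.2, -6.3,
-1.4, 34.9, 0.0, -0.1, -0.2, -6.8,
-1.5, 37.5, 0.0, -0.1, -0.2, -7.3,
-1.6, 40.2, 0.0, -0.0, -0.2, -7.9,
-1.7, 42.9, 0.0, -0.0, -0.2, -8.4,
-1.8, 45.6, 0.0, -0.0, -0.2, -8.9,
-1.9, 48.3, 0.0, -0.0, -0.2, -9.4,
-2.0, 50.9, 0.0, -0.0, -0.2, -9.9,
-2.1, 53.6, 0.0, -0.0, -0.2, -10.5,
-2.2, 56.3, 0.1, -0.0, -0.2, -11.0,
-2.3, 59.0, 0.1, -0.0, -0.2, -11.5,
--
```

Call:
drive_tool --targets '[0,1,0,0,0,0,0,3,0,0,0,0,0,6,0,0,0,-1,0,9,0,0,0,-1.5,-0.5,12,0,0,0,-2,-0.5,15,0,0,0,-3,-0.5,18,0,0,0,-3.5,-1,21,0,0,0,-4,-1,24,0,0,0,-5,-1,27,0,0,0,-5.5,-1.2,30,0,0,0,-6,-1.3,33,0,0,0,-6.5]'

```text
time: 5.98
position: [0.5186, 0.0293, 0.252]
tool_rot: [0.997, 0.081, -0.003, -0.001]
ft_force: [0.5, -0.1, -2.6]
grip_width: 0.0599
```

```bash
python3 - <<'E'
from h import *
x,y=sh(0,-.015)
plan(None,[(x,y,.255,14.3,9)])
E
```

```text
t 5.98 start [0.5186 0.0293 0.252 ] psi 9.29
-0.4, 2.8, -0.0, -0.1, 0.3, -0.6,
-0.8, 5.7, -0.1, -0.1, 0.3, -1.1,
-1.2, 8.5, -0.1, -0.1, 0.3, -1.7,
-1.6, 11.4, -0.1, -0.1, 0.3, -2.2,
-2.0, 14.2, -0.2, -0.1, 0.3, -2.8,
-2.4, 17.0, -0.2, -0.1, 0.3, -3.3,
-2.8, 19.9, -0.2, -0.1, 0.3, -3.9,
-3.2, 22.7, -0.3, -0.1, 0.3, -4.5,
-3.6, 25.5, -0.3, -0.1, 0.3, -5.0,
--
```

Call:
drive_tool --targets '[-0.4,2.8,-0.2,0,0,-0.5,-0.8,5.5,-0.4,0,0,-1,-1.2,8.5,-0.4,0,0,-1.5,-1.6,11.5,-0.4,0,0,-2,-2,14.5,-0.4,0,0,-3,-2.4,17.5,-0.4,0,0,-3.5,-2.8,20.5,-0.4,0,0,-4,-3.2,23,-0.4,0,0,-4.5,-3.5,25,-0.4,0,0,-5,-3.6,25.5,-0.4,0,0,-5,-3.6,25.5,-0.4,0,0,-5,-3.6,25.5,-0.4,0,0,-5]'

```text
time: 6.98
position: [0.5253, -0.2253, 0.2567]
tool_rot: [0.992, 0.124, -0.002, -0.002]
ft_force: [-0.5, 0.3, -2.4]
grip_width: 0.0596
```

```bash
python3 - <<'E'
from h import *
x,y=sh(0,-.015)
plan(None,[(x,y,.142,14.3,4)])
for n in ("top","scene"):
    p,d=robot.camera(n);np.savez(n+"2.npz",p=p,d=d)
    s=p[110:290,340:540] if n=="top" else p[180:400,60:320]
    cv2.imwrite(f"pics/{n}2.png",cv2.resize(s[:,:,::-1],None,fx=2.5,fy=2.5))
E
```

```text
t 6.98 start [ 0.5253 -0.2253  0.2567] psi 14.22
-0.0, 0.1, 2.9, -0.2, 0.2, -0.0,
-0.1, 0.2, 5.7, -0.2, 0.2, -0.0,
-0.1, 0.3, 8.6, -0.2, 0.2, -0.1,
-0.2, 0.3, 11.5, -0.2, 0.2, -0.1,
--
```

View pics/top2.png

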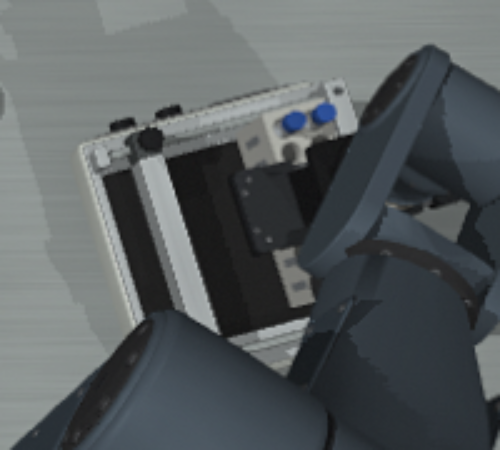

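View pics/scene2.png

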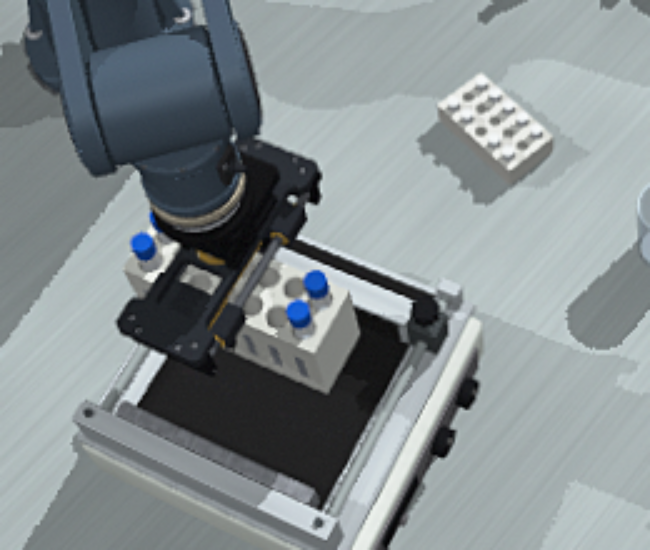

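The rack is held upright and centred over the open mat: blue caps at (292,120) and (325,112) in the top crop, loose bar at (175,230). I'll lower it.

Call:
drive_tool --targets '[0,0.1,2,0,0,0,-0.1,0.2,4,0,0,0,-0.1,0.2,6,0,0,0,-0.1,0.3,8,0,0,0,-0.1,0.3,9.5,0,0,0,-0.1,0.3,10.5,0,0,0,-0.1,0.3,11,0,0,0,-0.1,0.3,11,0,0,0,-0.1,0.3,11,0,0,0]'

```text
time: 7.83
position: [0.527, -0.2293, 0.149]
tool_rot: [0.992, 0.125, 0.0, 0.0]
ft_force: [-0.5, -0.5, -2.5]
grip_width: 0.06
```

Call:
drive_tool --targets '[0,0,0.2,0,0,0,0,0,0.4,0,0,0,0,0,0.5,0,0,0,0,0,0.5,0,0,0]'

```text
time: 8.17
position: [0.5265, -0.2296, 0.1438]
tool_rot: [0.992, 0.124, 0.0, 0.0]
ft_force: [1.1, -0.5, -2.5]
grip_width: 0.0597
```

Call:
drive_tool --targets '[0,0,0.1,0,0,0,0,0,0.2,0,0,0,0,0,0.3,0,0,0,0,0,0.4,0,0,0,0,0,0.4,0,0,0]'

```text
time: 8.58
position: [0.5266, -0.2296, 0.1402]
tool_rot: [0.992, 0.124, 0.0, 0.0]
ft_force: [-1.5, -0.2, 3.0]
grip_width: 0.06
```

Call:
drive_tool --targets '[0,0,0,0,0,0,0,0,0,0,0,0,0,0,0,0,0,0,0,0,0,0,0,0,0,0,0,0,0,0,0,0,0,0,0,0,0,0,0,0,0,0]' --grip -1

```text
time: 9.17
position: [0.5266, -0.2295, 0.1395]
tool_rot: [0.992, 0.124, 0.0, -0.0]
ft_force: [-0.1, 0.3, 0.5]
grip_width: 0.0862
```

Call:
drive_tool --targets '[0,0,-2,0,0,0,0,0,-4,0,0,0,0,0,-7,0,0,0,0,0,-10,0,0,0,0,0,-12,0,0,0,0,0,-14,0,0,0,0,0,-14,0,0,0,0,0,-14,0,0,0]'

```text
time: 9.83
position: [0.527, -0.2298, 0.2805]
tool_rot: [0.992, 0.124, 0.001, 0.001]
ft_force: [0.4, 0.7, -0.8]
grip_width: 0.0866
```

```bash
python3 - <<'E'
from h import *
x,y=sh(0,.125)
plan(None,[(x,y,.28,104.3,13)])
E
```

```text
t 9.83 start [ 0.527  -0.2298  0.2805] psi 14.28
-0.0, -1.1, 0.0, 0.1, -0.1, -6.9,
-0.0, -2.2, 0.0, 0.1, -0.1, -13.8,
-0.1, -3.3, 0.0, 0.1, -0.1, -20.8,
-0.1, -4.4, 0.0, 0.1, -0.1, -27.7,
-0.1, -5.5, 0.0, 0.1, -0.1, -34.6,
-0.1, -6.5, 0.0, 0.1, -0.1, -41.5,
-0.1, -7.6, 0.0, 0.2, -0.0, -48.5,
-0.2, -8.7, 0.0, 0.2, -0.0, -55.4,
-0.2, -9.8, 0.0, 0.2, -0.0, -62.3,
-0.2, -10.9, 0.0, 0.2, -0.0, -69.2,
-0.2, -12.0, 0.0, 0.2, -0.0, -76.2,
-0.2, -13.1, 0.0, 0.2, 0.0, -83.1,
-0.3, -14.2, 0.0, 0.2, 0.0, -90.0,
--
```

Call:
drive_tool --targets '[0,-1,0,0,0,-7,0,-2,0,0,0,-14,0,-3.5,0,0,0,-21,0,-4.5,0,0,0,-28,0,-5.5,0,0,0,-35,0,-6.5,0,0,0,-42,0,-7.5,0,0,0,-49,0,-8.5,0,0,0,-56,0,-10,0,0,0,-63,0,-11,0,0,0,-70,-0.2,-12,0,0,0,-77,-0.2,-13,0,0,0,-84]' --grip 1

```text
time: 10.83
position: [0.4909, -0.103, 0.2775]
tool_rot: [0.652, 0.758, -0.001, -0.002]
ft_force: [0.4, -0.8, -0.9]
grip_width: 0.0148
```

```bash
python3 - <<'E'
from h import *
x,y=sh(0,.125);print(x,y)
plan(None,[(x,y,.28,104.3,2)])
for n in ("top","scene"):
    p,d=robot.camera(n);X=cloud(n,d)
    s=p[110:290,340:540] if n=="top" else p[180:400,60:320]
    cv2.imwrite(f"pics/{n}3.png",cv2.resize(s[:,:,::-1],None,fx=2.5,fy=2.5))
    w=(X[...,:2]-SC)@np.c_[UX,UY]
    inb=(abs(w[...,0])<.125)&(abs(w[...,1])<.15)&(d>0)
    for lo,hi,nm in [(.184,.197,"rack"),(.150,.158,"bars")]:
        m=(inb&(X[...,2]>lo)&(X[...,2]<hi)).astype(np.uint8)
        nn,l,st,_=cv2.connectedComponentsWithStats(m)
        for i in range(1,nn):
            if st[i,4]<100: continue
            r=cv2.minAreaRect(w[l==i].astype(np.float32)*1000)
            print(n,nm,st[i,4],np.round(r[0],1),np.round(r[1],1),round(r[2],2),np.round(np.percentile(w[l==i],[1,99],axis=0)*1000,1).tolist(),np.median(X[...,2][l==i]))
E
```

```text
0.48943359126841895 -0.09299166488507563
t 10.83 start [ 0.4909 -0.103   0.2775] psi 98.63
0.5, -0.0, -0.1, -0.2, -0.1, -2.8,
1.0, -0.0, -0.2, -0.2, -0.1, -5.7,
--
top rack 198 [-53.  -11.5] [46.6 62.8] 58.32 [[-86.2, -43.7], [-27.5, 14.6]] 0.19064418139649042
top bars 171 [  91.4 -125.9] [24.9 66.8] 87.55 [[59.4, -137.5], [124.4, -115.2]] 0.15409503916795517
top bars 119 [81.7 88.2] [18.4 83.7] 89.84 [[42.1, 79.7], [120.8, 97.4]] 0.1541720426270053
top bars 195 [ -85. -126.] [80.  25.2] 0.81 [[-124.3, -137.8], [-49.6, -114.2]] 0.15364049351535453
scene rack 1401 [  2.4 -15.7] [185.  63.] 0.08 [[-83.7, -46.5], [92.9, 14.3]] 0.19043841103794681
scene bars 1020 [-0.2 81. ] [249.6  33.1] 0.28 [[-114.8, 65.9], [119.5, 97.0]] 0.15418433006239346
scene bars 1071 [   0.  -118.8] [249.8  38.7] 0.07 [[-121.6, -137.4], [122.1, -102.7]] 0.15362538614040933
```

View pics/top3.png

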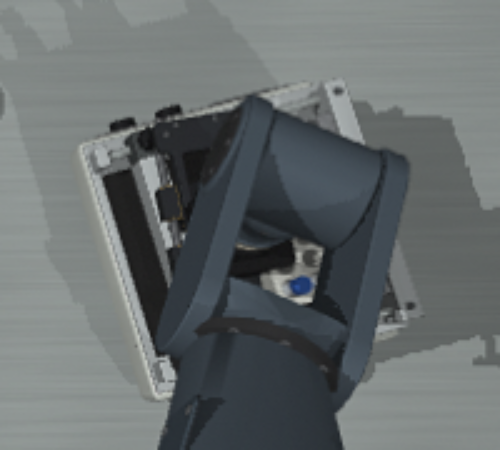

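View pics/scene3.png

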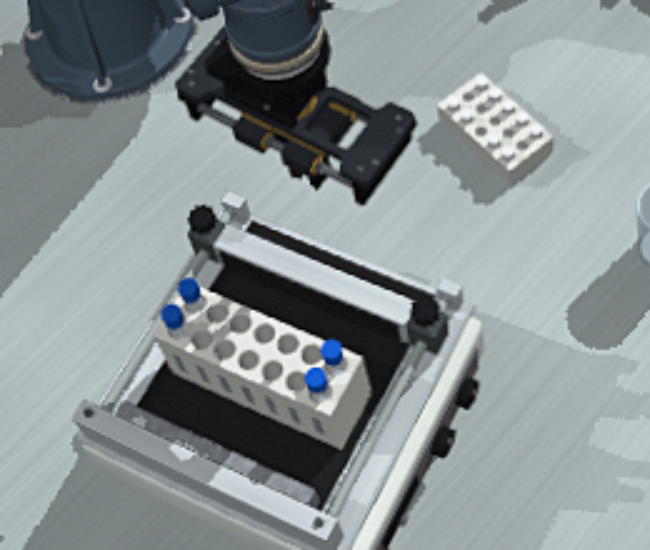

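Scene crop: the rack stands on the mat square to the bars, at shaker (2, -16) mm with an angle of 0.1°. The loose bar's inner face is at y≈66 and its back at ≈97. I'll finish the turn and go down behind the bar.

Call:
drive_tool --targets '[0.5,0,0,0,0,-3,1,0,0,0,0,-5.7,1,0,0,0,0,-5.7,1,0,0,0,0,-5.7]'

```text
time: 11.27
position: [0.4909, -0.0944, 0.2787]
tool_rot: [0.617, 0.787, -0.0, -0.001]
ft_force: [-0.3, 0.2, -0.2]
grip_width: 0.0005
```

```bash
python3 - <<'E'
from h import *
x,y=sh(0.001,.125)
o=robot.get_obs();print((o["position"][:2]-SC)@np.c_[UX,UY],o["grip_width"])
plan(None,[(x,y,.133,104.3,1)])
E
```

```text
[0.00109254 0.12331247] 0.0005339101499059185
t 11.27 start [ 0.4909 -0.0944  0.2787] psi 103.8
0.2, 0.0, 14.6, -0.1, -0.0, -0.5,
--
```

Call:
drive_tool --targets '[0.2,0,2,0,0,-0.5,0.2,0,4.5,0,0,-0.5,0.2,0,7,0,0,-0.5,0.2,0,9.5,0,0,-0.5,0.2,0,12,0,0,-0.5,0.2,0,13.5,0,0,-0.5,0.2,0,14.6,0,0,-0.5,0.2,0,14.6,0,0,-0.5,0.2,0,14.6,0,0,-0.5,0.2,0,14.6,0,0,-0.5]'

```text
time: 12.1
position: [0.4912, -0.0927, 0.1339]
tool_rot: [0.613, 0.79, 0.0, 0.001]
ft_force: [0.7, 0.4, 0.3]
grip_width: 0.0002
```

```bash
cat > st.py <<'E'
from h import *
o=robot.get_obs();print("t",o["time"],"sh",((o["position"][:2]-SC)@np.c_[UX,UY]).round(4),"z",o["position"][2].round(4),"F sh",(o["ft_force"][:2]@np.c_[UX,UY]).round(2),o["ft_force"][2].round(2))
E
python3 st.py; python3 - <<'E'
from h import *
p,d=robot.camera("scene");cv2.imwrite("pics/s4.png",cv2.resize(p[180:400,60:320,::-1],None,fx=2.5,fy=2.5))
E
```

```text
t 12.1 sh [0.0018 0.1248] z 0.1339 F sh [0.79 0.23] 0.27
```

View pics/s4.png

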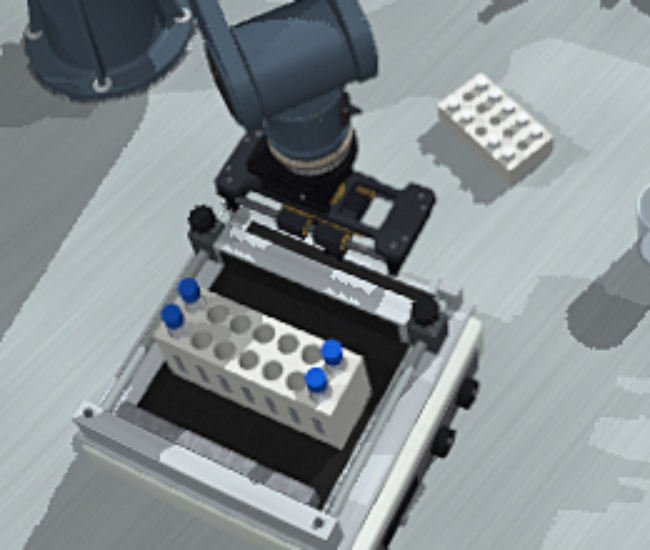

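Call:
drive_tool --targets '[-0.5,0,0,0,0,0,-1,0,0,0,0,0,-1.5,0,0,0,0,0,-2,0,0,0,0,0,-2.5,0,0,0,0,0,-3,0,0,0,0,0,-3.5,0,0,0,0,0,-4,0,0,0,0,0,-4.5,0,0,0,0,0,-5,0,0,0,0,0,-5.5,0,0,0,0,0,-6,0,0,0,0,0]'

```text
time: 13.15
position: [0.5056, -0.1507, 0.1335]
tool_rot: [0.612, 0.791, -0.0, -0.0]
ft_force: [-0.8, 1.3, 0.8]
grip_width: 0.0006
```

```bash
python3 st.py
```

```text
t 13.15 sh [0.0014 0.0651] z 0.1335 F sh [-0.41  1.43] 0.79
```

Call:
drive_tool --targets '[-0.3,0,0,0,0,0,-0.7,0,0,0,0,0,-1,0,0,0,0,0,-1.3,0,0,0,0,0,-1.7,0,0,0,0,0,-2,0,0,0,0,0,-2.3,0,0,0,0,0,-2.6,0,0,0,0,0,-3,0,0,0,0,0,-3.3,0,0,0,0,0,-3.6,0,0,0,0,0,-4,0,0,0,0,0]'

```text
time: 14.15
position: [0.5154, -0.189, 0.1335]
tool_rot: [0.612, 0.791, 0.0, -0.0]
ft_force: [-0.3, 2.5, 0.9]
grip_width: 0.0006
```

```bash
python3 st.py
```

```text
t 14.15 sh [0.0015 0.0255] z 0.1335 F sh [0.37 2.48] 0.94
```

Call:
drive_tool --targets '[-0.2,0,0,0,0,0,-0.5,0,0,0,0,0,-0.7,0,0,0,0,0,-0.9,0,0,0,0,0,-1.1,0,0,0,0,0,-1.3,0,0,0,0,0,-1.5,0,0,0,0,0,-1.7,0,0,0,0,0,-1.7,0,0,0,0,0,-1.7,0,0,0,0,0]'

```text
time: 14.98
position: [0.5201, -0.2061, 0.1335]
tool_rot: [0.612, 0.791, -0.0, 0.001]
ft_force: [-1.5, 0.3, -0.5]
grip_width: 0.0005
```

```bash
python3 st.py; cat > look.py <<'E'
from h import *
import sys
n="scene";p,d=robot.camera(n);X=cloud(n,d)
cv2.imwrite(f"pics/{sys.argv[1]}.png",cv2.resize(p[180:400,60:320][:,:,::-1],None,fx=2.5,fy=2.5))
w=(X[...,:2]-SC)@np.c_[UX,UY]
inb=(abs(w[...,0])<.125)&(abs(w[...,1])<.15)&(d>0)
m=(inb&(X[...,2]>.186)&(X[...,2]<.195)&(p.min(2)>110)).astype(np.uint8)
nn,l,st,_=cv2.connectedComponentsWithStats(m)
i=1+st[1:,4].argmax();q=w[l==i]*1000
print("rack top px",st[i,4],cv2.minAreaRect(q.astype(np.float32)),np.percentile(q,[1,99],axis=0).round(1).tolist(),X[...,2][l==i].mean())
A=np.c_[X[l==i][:,:2],np.ones((l==i).sum())];print("top tilt",np.linalg.lstsq(A,X[l==i][:,2],rcond=None)[0][:2])
# long front edge: for each x-bin smallest y
b=np.arange(-75,80,6);e=[(c,np.percentile(q[abs(q[:,0]-c)<3,1],3)) for c in b if (abs(q[:,0]-c)<3).sum()>5]
e=np.array(e);print("front edge slope",np.polyfit(e[:,0],e[:,1],1))
E
python3 look.py s5
```

```text
t 14.9833 sh [0.0018 0.0078] z 0.1335 F sh [-1.33  0.68] -0.48
rack top px 1289 ((3.0479660034179688, -62.39289093017578), (181.96298217773438, 63.05204772949219), 0.09839015454053879) [[-83.8, -93.3], [92.8, -32.5]] 0.19064799143342512
top tilt [ 0.00195509 -0.00072574]
front edge slope [-1.47091024e-03 -9.23948247e+01]
```

View pics/s5.png

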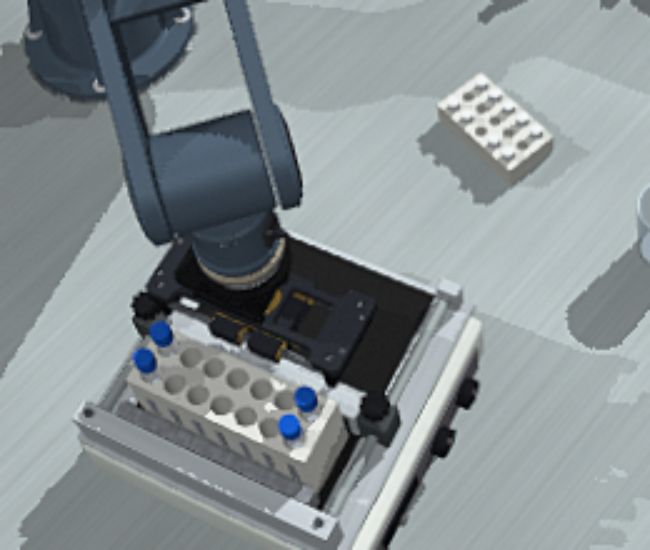

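The rack is square (0.1°) and upright, with its front about 4 mm from the foam. The gripper clears the tubes, so I'll press in small steps.

Call:
drive_tool --targets '[-0.1,0,0,0,0,0,-0.2,0,0,0,0,0,-0.3,0,0,0,0,0,-0.4,0,0,0,0,0,-0.5,0,0,0,0,0,-0.5,0,0,0,0,0]'

```text
time: 15.53
position: [0.5213, -0.2106, 0.1336]
tool_rot: [0.612, 0.791, -0.0, 0.0]
ft_force: [-0.6, 1.9, 1.0]
grip_width: 0.0005
```

```bash
python3 st.py
```

```text
t 15.5333 sh [0.0019 0.0032] z 0.1336 F sh [-0.13  2.01] 1.05
```

Call:
drive_tool --targets '[-0.1,0,0,0,0,0,-0.2,0,0,0,0,0,-0.3,0,0,0,0,0,-0.3,0,0,0,0,0]'

```text
time: 15.87
position: [0.5219, -0.2127, 0.1336]
tool_rot: [0.613, 0.79, 0.0, -0.0]
ft_force: [0.1, 5.5, 2.6]
grip_width: 0.0006
```

```bash
python3 st.py
```

```text
t 15.8667 sh [0.0018 0.001 ] z 0.1336 F sh [1.42 5.32] 2.62
```

Call:
drive_tool --targets '[-0.1,0,0,0,0,0,-0.2,0,0,0,0,0,-0.2,0,0,0,0,0,-0.2,0,0,0,0,0]'

```text
time: 16.2
position: [0.5221, -0.2136, 0.1336]
tool_rot: [0.613, 0.79, 0.001, -0.001]
ft_force: [-0.8, 6.7, 2.4]
grip_width: 0.0007
```

```bash
python3 st.py
```

```text
t 16.2 sh [0.0018 0.0001] z 0.1336 F sh [0.87 6.73] 2.35
```

Call:
drive_tool --targets '[-0.1,0,0,0,0,0,-0.2,0,0,0,0,0,-0.2,0,0,0,0,0,-0.2,0,0,0,0,0]'

```text
time: 16.53
position: [0.5223, -0.2145, 0.1336]
tool_rot: [0.613, 0.79, 0.001, -0.002]
ft_force: [0.5, 9.7, 3.4]
grip_width: 0.0003
```

```bash
python3 st.py
```

```text
t 16.5333 sh [ 0.0018 -0.0008] z 0.1336 F sh [2.86 9.28] 3.44
```

Call:
drive_tool --targets '[-0.1,0,0,0,0,0,-0.2,0,0,0,0,0,-0.2,0,0,0,0,0,-0.2,0,0,0,0,0,-0.2,0,0,0,0,0,-0.2,0,0,0,0,0]'

```text
time: 17.03
position: [0.5225, -0.2152, 0.1336]
tool_rot: [0.613, 0.79, 0.002, -0.003]
ft_force: [0.3, 12.5, 5.0]
grip_width: 0.0004
```

```bash
for i in 1 2 3 4 5 6; do python3 st.py; python3 look.py s6 | sed -n '1p;3p'; done
```

```text
t 17.0333 sh [ 0.0018 -0.0016] z 0.1336 F sh [ 3.34 12.09] 5.0
rack top px 1283 ((2.9117660522460938, -72.76136779785156), (181.40821838378906, 63.15480041503906), 0.448505163192749) [[-84.3, -102.8], [92.3, -42.1]] 0.19060019002501466
front edge slope [-1.51248922e-03 -1.02135977e+02]
t 17.0833 sh [ 0.0018 -0.0016] z 0.1336 F sh [ 3.03 11.57] 5.68
rack top px 1277 ((3.3987503051757812, -72.52561950683594), (62.920223236083984, 182.6908416748047), 89.69012451171875) [[-84.5, -103.1], [92.3, -42.0]] 0.1904846407292201
front edge slope [-5.49405860e-04 -1.01944466e+02]
t 17.1333 sh [ 0.0018 -0.0017] z 0.1336 F sh [ 3.95 12.14] 5.81
rack top px 1268 ((2.3979034423828125, -72.42981719970703), (182.35281372070312, 63.14849853515625), 0.2965967059135437) [[-84.5, -103.1], [92.4, -41.9]] 0.19057067096722763
front edge slope [-4.76451113e-03 -1.01985215e+02]
t 17.1833 sh [ 0.0018 -0.0017] z 0.1336 F sh [ 3.06 12.11] 5.79
rack top px 1284 ((2.994842529296875, -72.69537353515625), (181.514892578125, 62.92831802368164), 0.2449340522289276) [[-84.3, -103.0], [92.8, -42.1]] 0.19061799318473563
front edge slope [ 4.33222333e-05 -1.02205223e+02]
t 17.2333 sh [ 0.0018 -0.0017] z 0.1336 F sh [ 2.8  11.09] 5.47
rack top px 1290 ((3.2114028930664062, -71.80485534667969), (63.62502670288086, 181.34884643554688), 89.76385498046875) [[-84.4, -102.9], [92.3, -41.9]] 0.1905489974403125
front edge slope [-6.87716557e-03 -1.02068839e+02]
t 17.2833 sh [ 0.0018 -0.0016] z 0.1336 F sh [ 1.9  11.19] 5.36
rack top px 1291 ((3.6552734375, -72.2742691040039), (62.69414520263672, 182.01675415039062), 89.85213470458984) [[-84.1, -103.1], [92.5, -42.0]] 0.19053856190502907
front edge slope [-3.21871478e-03 -1.02056485e+02]
```

View pics/s6.png

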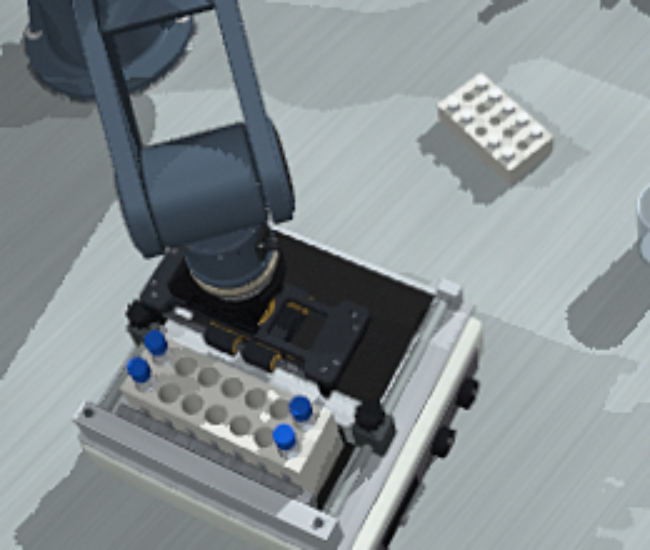

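The push is steady at about 11.7 N. The rack's front is 5 mm into the foam, which means about 10 N, and it is square within 0.4°, upright and 3 mm off centre. Handing in.

```bash
python3 - <<'E'
from rig import robot
print(robot.hand_in())
E
python3 st.py
```

```text
the job is handed in; nothing more can be done
None
the job is handed in; nothing more can be done
```

The rack is clamped against the foam and the job is handed in with the arm still pushing at about 12 N. I gripped the white tall rack, stood it on the mat between the bars and let go. Then I pushed the loose bar from behind with closed fingers until the rack pressed squarely into the foam.

**Last checks before handing in, at about 17.3 s:**
- **Push:** steady at 11–12 N along the shaker's -y.
- **Foam:** the rack's front is about 5 mm into it, which means roughly 10 N on the foam. I worked that figure out from the picture; it was not measured directly.
- **Rack position:** square to the bars within about 0.5°, and about 3 mm off the middle. Its top is 80.5 mm above the mat, so it stands flat. I saw no sign of tilt, though I last measured that just before the final press.
- **Bystanders:** the low rack looked unmoved in the last crop. The arm never came near the beaker or bottle, but I did not re-measure any of the three.

**One reading I could not fully explain:** the force sensor also showed about 3 N sideways and 5.5 N upward. I put this down to friction between the fingers and the bar. By the dimensions and the picture, the gripper's body is clear of the rack and tubes.

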